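# Clamp a freshly glued display plinth in the screw press

### The job

The plinth lying in the tray has just been glued up. Lift it out, lay it stone side up on the open end of the press's bed rail and slide it in under the screw until it meets the end stop. Then turn the knob clockwise until the foot just touches the stone and give it half a turn more, no tighter; do not disturb the jar, the torch and the viewing stone, and leave everything at rest.

Things in the scene. Friction and masses are not known exactly. Their poses are not given: they have to be found in the camera images.
- plinth: The work: a flat bar 180 x 56 x 24 mm, about 0.42 kg, a dark wooden board with a slab of grey stone glued on top, straight sides. Origin: centre of its underside; x runs along its length, y across, z up to the stone face 24 mm above. Its two ends are alike: either may go first. It lies in the tray, stone up.
- tray: Fixed light wooden tray 200 x 78 mm, floor 6 mm thick, walls 25 mm high; the plinth lies in it with 4 mm to spare at each end and 5 mm at each side. Both long walls have a cut-out 86 mm long at the middle, down to the floor, for fingers: only there can the plinth be taken, across its 56 mm width. Origin: centre of the underside, x along its length.
- press: Fixed grey screw press, vertical screw. Origin: on the table under the screw axis; the work slides in along +y. Base plate 12 mm thick, x = -45 to 105, y = -52 to 52 mm. Column at x = 55 to 101 mm, y within 20 mm; from it an arm 36 mm wide, z = 104 to 134 mm, reaches over the bed to the screw, with a round boss 38 mm across about the screw up to z = 144 mm.
- load_point (a point): Point on top of the press's steel bed rail (50 mm wide, top 30 mm above the table) near its open end, at y = -125 mm of the press: lay the middle of the plinth here, clear of foot and knob, along the rail, then slide it in along the press's +y. The rail runs from y = -225 to +105 mm; its outer foot at y = -200 mm is 12 mm high and reaches to x = +-36 mm. Axes as the press.
- stop_face (a point): Middle of the face of the end stop (46 mm wide, 18 mm high over the rail), at y = +90 mm of the press; the plinth's leading end meets it. A back fence (y = -36 to +36 mm, 15 mm high over the rail) has its face at x = +31 mm, 3 mm behind a plinth that lies centred on the rail.
- bed_home (a point): Point on top of the bed rail under the screw axis, 30 mm above the table; the middle of the plinth's underside belongs here, its length along the press's y. Axes as the press.
- knob_grip (a point): Centre of the black round hand knob on the vertical screw axis over the press's arm: 42 mm across, 26 mm high to grip (13 mm above and below this point), about 180 mm above the table at the start, sinking 8 mm a turn. At least 10 mm stay free between it and the boss below. Brushing past turns it: cross above 200 mm. Its frame turns with it.
- knob (a joint): Angle of the hand knob in rad; grows as it is turned clockwise seen from above, which lowers the screw 8 mm a turn (1.27 mm a rad). 0 is the raised end of its travel; at the start it stands at 1.0 to 2.5. It turns stiffly (0.06 N m) and stays where it is left.
- foot_face (a point): Centre of the underside of the press's round foot (40 mm across, rubber faced, does not turn): 59 mm above the table with the knob at 0, that is 5 mm above the stone of a plinth on the rail. It sinks with the screw until it touches.
- foot (a joint): How far the sprung foot is pushed up towards the collar of the screw, in m: 0 while it hangs free, growing by 8 mm a turn of the knob once the foot touches (spring 3.5 N/mm, about 3 N at first touch); half a turn after touching it reads 0.004.
- view_stone_b: Bystander: tan viewing stone on a dark carved stand, 52 x 68 x 92 mm, origin under its middle. Leave alone.
- sample_jar_1: Bystander: clear jar with a black cap, 47 mm across, 63 mm high, origin under its middle. Leave alone.
- torch: Bystander: black torch lying flat, 29 mm thick, 110 mm long along its y, origin under its middle. Leave alone.

How it is judged:
By the outcome, as a careful person would: the job done as asked, in the order asked, and still so for the second after the job is handed in, with the robot touching nothing.
It also fails if it takes over 72 s, if anything falls off the work surface, if the arm or the gripper's body presses on something with over 40 N, if the wrist force passes 120 N, or if a joint passes its speed limit or range.

### The arm

A 7-joint arm with a two-finger parallel gripper is mounted at the origin on a cart in front of the work surface, level with it; the furniture and walls round the work are solid. World frame = base frame: x ahead of the robot, y to its left, z up, the work surface at z = 0. Lengths are in mm, angles in rad, forces in N, time in s.
With the tool pointing down it reaches from about 425 to 1025 mm from the base axis. Payload 9.4 kg.
Tool frame: the origin (TCP) lies on the centre line of the jaws, within the pads' length; the fingertips stand 25 mm ahead of it and the grasp point (between the pads) lies 6 mm ahead of it (ctrl.tcp_to_tips is the distance from the TCP to the fingertips, in mm); z points along the fingers, y is the direction in which the jaws open and shut (so a half turn about z gives the same grasp; the last joint's range is limited). The gripper opens to 93 mm and grips with 3 to 60 N. Pads are 15 mm wide; open, the fingers measure 128 mm over their backs; the gripper's body (75 mm by 188 mm) begins 65 mm behind the grasp point.
Start: joints at [1.125, 0.599, -0.003, 1.599, 0.002, 0.943, -0.08], TCP at [261.351, -676.254, 243.618] pointing down, gripper open.
Joint ranges: [-2.57, 2.57], [-0.35, 1.97], [-1.29, 1.29], [0.11, 2.56], [-1.05, 4.19], [0.11, 1.86], [-2.63, 2.63]. Speed limits (rad/s): [2.22, 2.22, 3.01, 3.01, 3.14, 3.14, 3.14].

### API

Orientations are given as a unit quaternion [w, x, y, z].
In Python, from rig import ctrl gives the robot as it stands. Calls block until the motion is done:
- ctrl.movep(position, orientation): joint-space move of the TCP to a pose.
- ctrl.move_l(position, ori=None, velocity=150, max_force=None): straight line of the TCP; ori=None keeps the orientation; velocity is the mean speed in mm/s. With max_force (N) it stops when the force on the tool has changed by that much, and returns True; else False.
- ctrl.move_j(angles): joint-space move.
- ctrl.command_gripper(opening): opening from 0.0 (shut) to 1.0 (fully open); the grip force is fixed at half the most; returns when the fingers have stopped.
- ctrl.wait(seconds).
- ctrl.solve_ik(position, orientation): joint angles nearest the present ones, or None.
- ctrl.get_obs(): the state.
- ctrl.grab_frame(name): name is "side" or "top" or "wrist"; returns the picture (384x512x3 uint8, red, green, blue); there is no depth.
- ctrl.calibration(name): a dict with "fx", "fy", "cx", "cy" (pixels), "R" (3x3) and "t" (3): a world point X has camera coordinates R X + t. Camera axes: x right, y down, z forward; pixel columns grow to the right and rows downward; lengths in mm; the calibration is good to about 2 mm. The wrist camera is an equidistant fisheye: a pixel r from the principal point sees the ray r / f radians off the axis. A picture is of the moment at which its call begins: read the wrist's pose just before it. calibration takes no time and is no camera call; for the wrist camera it gives the pose at the moment of the call.
A pose or a line that the arm cannot do raises ctrl.PlanningError and nothing moves.
- ctrl.sign_off(): hands the job in, once; it reports no verdict.
The state is a dict: "t": time; "joints": joint angles; "qd": joint speeds; "tau": joint torques, N m; "tcp_pos": TCP position; "tcp_rot": TCP orientation; "wrist_force": force on the tool from outside, world axes, zero at the start; "moment": the same for the moment, N m; "grip_width": opening from 0.0 (shut) to 1.0 (fully open).
Only numpy, scipy, OpenCV 4.12 (cv2) and the standard library are available. Lean on these libraries where they do the work, as an engineer would, in place of code of your own. Each camera call takes 0.05 s, during which the arm holds its last target.

## Working session

There is one attempt and no reset: what is moved stays moved. The work goes in short steps, each a Python script; the robot and the scene stay as the last script left them, time stands still between calls to the robot, and variables do not carry over. Pictures are saved under pics/ and viewed, and the job is handed in when it is done.

```bash
ls; mkdir -p pics; python3 - <<'E'
from rig import ctrl
import cv2
for n in ["side","top","wrist"]:
    c=ctrl.calibration(n); print(n,{k:(v if isinstance(v,(int,float)) else [list(map(lambda x:round(float(x),4),r)) if hasattr(r,'__len__') else round(float(r),3) for r in v]) for k,v in c.items()})
    cv2.imwrite(f"pics/{n}0.png",ctrl.grab_frame(n)[:,:,::-1])
print(ctrl.get_obs()); print(ctrl.tcp_to_tips)
E
```

```text
pics
side {'fx': 352.0232453087494, 'fy': 352.0232453087494, 'cx': 257.85287140803183, 'cy': 190.99739427224702, 'R': [[-0.9862, -0.1637, 0.0234], [-0.1087, 0.535, -0.8378], [0.1246, -0.8288, -0.5455]], 't': [524.117, 203.225, 1192.826]}
top {'fx': 498.30531885771694, 'fy': 498.30531885771694, 'cx': 258.1319947289386, 'cy': 189.09077919797525, 'R': [[0.024, -0.9996, 0.0113], [-0.9935, -0.0251, -0.1114], [0.1116, -0.0085, -0.9937]], 't': [-57.944, 541.004, 1742.608]}
wrist {'fx': 297.3186396354542, 'fy': 297.3186396354542, 'cx': 254.3166976498618, 'cy': 188.48350578876006, 'R': [[0.3603, -0.9328, -0.0011], [-0.9023, -0.3488, 0.2535], [-0.2368, -0.0904, -0.9673]], 't': [-724.455, -28.835, 390.055]}
{'t': 0.15, 'joints': array([ 1.12532478,  0.59991843, -0.00254085,  1.59992532,  0.00180247,
        0.94290191, -0.07981209]), 'qd': array([ 0.00132251, -0.0025971 ,  0.00039274, -0.00226691,  0.00093629,
       -0.0008469 , -0.00038635]), 'tau': array([ 3.33144897e-03, -7.65587997e+01,  1.49947621e+00, -2.52563542e+01,
       -5.22372045e-02,  1.48357102e-02,  1.00746049e-04]), 'tcp_pos': array([ 261.21564124, -675.95570726,  242.98236029]), 'tcp_rot': array([-5.52415340e-04,  9.83044707e-01,  1.83365137e-01, -1.61344404e-04]), 'wrist_force': array([-0.15114397, -0.13613595,  0.21558637]), 'moment': array([ 0.00900938, -0.08222701,  0.02520494]), 'grip_width': 1.0014489606727826}
25.0
```

View pics/top0.png

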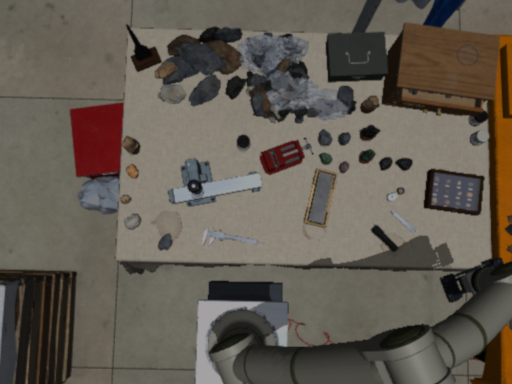

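View pics/side0.png

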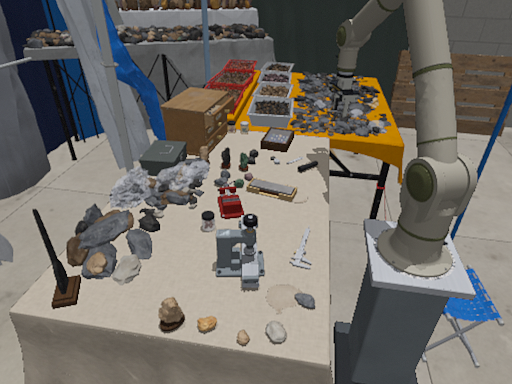

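View pics/wrist0.png

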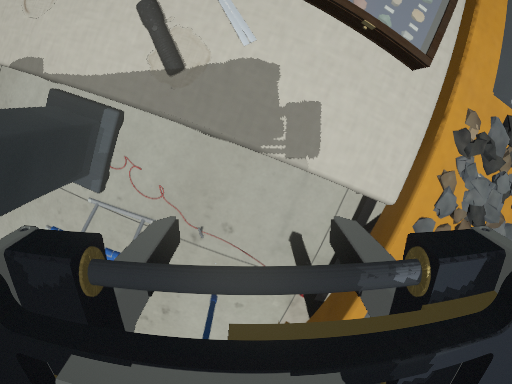

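Top view: press knob at about (195,187) with the rail running right to about (260,180). The tray is at (320,197), the jar at (243,142), the torch at (385,238) and the viewing stone near (131,145). I'll enlarge.

```bash
python3 - <<'E'
import cv2
a=cv2.imread("pics/top0.png")
cv2.imwrite("pics/top0_press.png",cv2.resize(a[145:220,155:275],None,fx=6,fy=6,interpolation=cv2.INTER_CUBIC))
cv2.imwrite("pics/top0_tray.png",cv2.resize(a[160:240,290:350],None,fx=7,fy=7,interpolation=cv2.INTER_CUBIC))
b=cv2.imread("pics/side0.png")
cv2.imwrite("pics/side0_c.png",cv2.resize(b[165:300,200:330],None,fx=4.4,fy=4.4,interpolation=cv2.INTER_CUBIC))
E
```

```text
(no output)
```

View pics/top0_press.png

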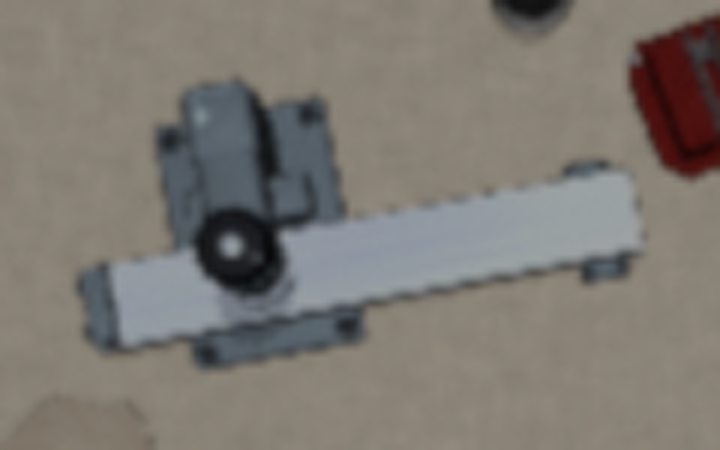

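View pics/top0_tray.png

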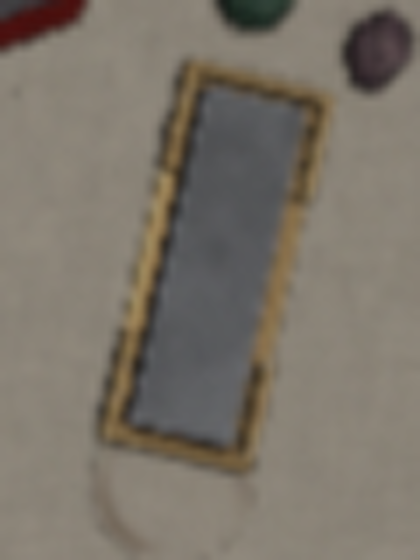

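View pics/side0_c.png

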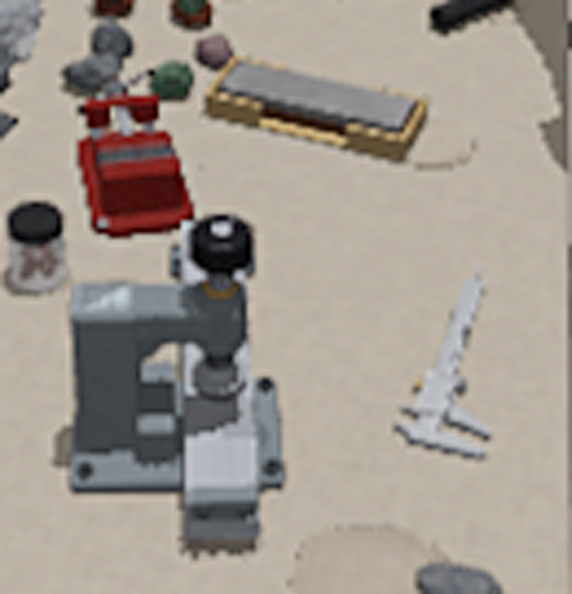

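```bash
cat > h.py <<'E'
import numpy as np, cv2
from rig import ctrl
def ray(cal,u,v,fish=False):
    R=np.array(cal["R"]);t=np.array(cal["t"])
    x=(u-cal["cx"])/cal["fx"];y=(v-cal["cy"])/cal["fy"]
    if fish:
        r=np.hypot(x,y); d=np.array([np.sin(r)*x/r,np.sin(r)*y/r,np.cos(r)])
    else: d=np.array([x,y,1.])
    d=R.T@d
    return -R.T@t, d/np.linalg.norm(d)
def atz(cal,u,v,z,fish=False):
    o,d=ray(cal,u,v,fish); return o+d*(z-o[2])/d[2]
def tri(rays):
    A=np.zeros((3,3));b=np.zeros(3)
    for o,d in rays:
        P=np.eye(3)-np.outer(d,d);A+=P;b+=P@o
    p=np.linalg.solve(A,b)
    return p,[float(np.linalg.norm((np.eye(3)-np.outer(d,d))@(p-o))) for o,d in rays]
def proj(cal,X,fish=False):
    p=np.array(cal["R"])@np.array(X)+np.array(cal["t"])
    if fish:
        rr=np.hypot(p[0],p[1]);th=np.arctan2(rr,p[2]);return cal["cx"]+cal["fx"]*th*p[0]/rr,cal["cy"]+cal["fy"]*th*p[1]/rr
    return cal["cx"]+cal["fx"]*p[0]/p[2],cal["cy"]+cal["fy"]*p[1]/p[2]
def quat(th): # tool down, tool y (jaw) axis at world angle th
    # R columns: z=(0,0,-1), y=(c,s,0), x=y x z
    y=np.array([np.cos(th),np.sin(th),0]);z=np.array([0,0,-1.]);x=np.cross(y,z)
    from scipy.spatial.transform import Rotation as Ro
    q=Ro.from_matrix(np.c_[x,y,z]).as_quat();return [q[3],q[0],q[1],q[2]]
E
python3 - <<'E'
from h import *
np.set_printoptions(precision=1,suppress=True)
T=ctrl.calibration("top");S=ctrl.calibration("side")
f=lambda x,y:(155+x/6-.4,145+y/6-.4)
g=lambda x,y:(290+x/7-.4,160+y/7-.4)
st=[atz(T,*g(*p),30) for p in [(205,85),(308,108),(240,445),(130,430)]]
for p in st: print("stone",p)
print("c",np.mean(st,0))
r=[atz(T,*f(*p),30) for p in [(628,170),(640,250),(120,348),(105,265)]]
for p in r: print("rail",p)
s=lambda x,y:(200+x/4.4-.4,165+y/4.4-.4)
print("knob",tri([ray(T,*f(233,245)),ray(S,*s(222,228))]), atz(T,*f(236,250),193))
print("stone side", [atz(S,*s(*p),30) for p in [(237,60),(425,100),(408,127),(215,90)]])
E
```

```text
stone [ 610.3 -260.5   30. ]
stone [ 599.7 -313.3   30. ]
stone [ 426.9 -280.1   30. ]
stone [ 433.1 -224.3   30. ]
c [ 517.5 -269.5   30. ]
rail [600.5 -47.3  30. ]
rail [552.7 -55.5  30. ]
rail [486.7 250.   30. ]
rail [535.8 261.   30. ]
knob (array([531., 166., 192.]), [0.26327729438728026, 0.2632772943872718]) [528.  164.2 193. ]
stone side [array([ 603.2, -312.7,   30. ]), array([ 417.1, -276.5,   30. ]), array([ 429. , -227.1,   30. ]), array([ 614. , -254.3,   30. ])]
```

```bash
python3 - <<'E'
from h import *
np.set_printoptions(precision=2,suppress=True)
W=ctrl.calibration("wrist");R=np.array(W["R"]);c=-R.T@np.array(W["t"])
o=ctrl.get_obs();q=o["tcp_rot"]
from scipy.spatial.transform import Rotation as Ro
Rt=Ro.from_quat([q[1],q[2],q[3],q[0]]).as_matrix()
print("cam in tool",Rt.T@(c-o["tcp_pos"])); print("cam axes in tool (rows)",R@Rt)
for th in [78.7,-101.3]:
    print(th,ctrl.solve_ik([517,-269,200],quat(np.radians(th))))
for th in [12,192,102,-78]:
    print(th,ctrl.solve_ik([556,46,100],quat(np.radians(th))),ctrl.solve_ik([530,168,180],quat(np.radians(th))))
E
```

```text
cam in tool [  70.87    0.08 -140.99]
cam axes in tool (rows) [[-0.    1.   -0.  ]
 [-0.97 -0.   -0.25]
 [-0.25  0.    0.97]]
78.7 [ 0.85  0.56 -0.69  1.94  0.49  0.8   1.26]
-101.3 [ 0.3   0.48  0.12  1.98 -0.09  0.68 -1.29]
12 [ 0.04  0.62 -0.32  2.09  0.4   0.49 -0.38] [-0.04  0.53 -0.52  2.03  0.4   0.69 -0.61]
192 [-0.46  0.65  0.42  2.12 -0.56  0.48 -2.55] [ 0.3   0.72 -1.1   2.01  0.81  0.94  2.11]
102 [ 0.29  0.7  -0.72  2.07  0.77  0.65  0.83] [ 0.16  0.61 -0.84  2.01  0.64  0.8   0.72]
-78 [-0.22  0.61  0.05  2.1  -0.06  0.43 -1.48] [-0.32  0.48 -0.13  2.04  0.11  0.62 -1.88]
```

```bash
cat >> h.py <<'E'
def snap(name,tag):
    c=ctrl.calibration(name);im=ctrl.grab_frame(name)[:,:,::-1]
    cv2.imwrite(f"pics/{tag}.png",im)
    import pickle;pickle.dump(c,open(f"pics/{tag}.pkl","wb"))
def loadc(tag):
    import pickle;return pickle.load(open(f"pics/{tag}.pkl","rb"))
def crop(tag,x0,y0,x1,y1,k):
    a=cv2.imread(f"pics/{tag}.png")[y0:y1,x0:x1]
    cv2.imwrite(f"pics/{tag}_c{x0}_{y0}.png",cv2.resize(a,None,fx=k,fy=k,interpolation=cv2.INTER_CUBIC))
E
python3 - <<'E'
from h import *
q=quat(np.radians(-101.3))
ctrl.movep([510,-269,200],q); print(ctrl.get_obs()["t"]); snap("wrist","w1")
# second place: nearer the rail start
ctrl.movep([510,-180,200],q); print(ctrl.get_obs()["t"],ctrl.get_obs()["joints"]); snap("wrist","w2")
E
```

```text
1.9
2.4 [ 0.1444127   0.4398011   0.12370692  2.0710144  -0.0885588   0.63533701
 -1.43903133]
```

View pics/w1.png

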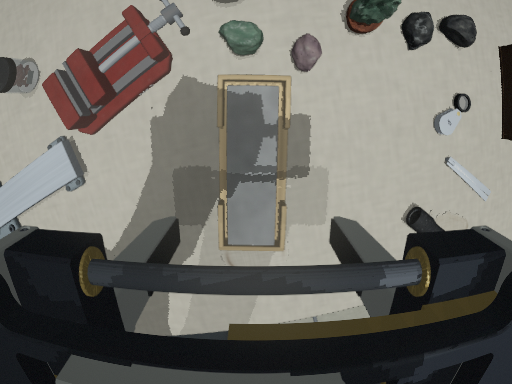

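View pics/w2.png

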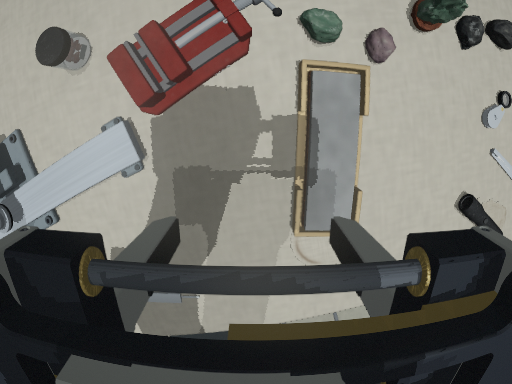

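w1 shows the tray at (218–291, 75–248) with the stone inside it. w2 shows the tray at (295–370, 60–237) and the rail's open end at (100–135, 115–160).

```bash
python3 - <<'E'
from h import *
crop("w1",205,65,305,260,3); crop("w2",280,50,380,245,3); crop("w2",0,100,150,240,5)
E
```

```text
(no output)
```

View pics/w1_c205_65.png

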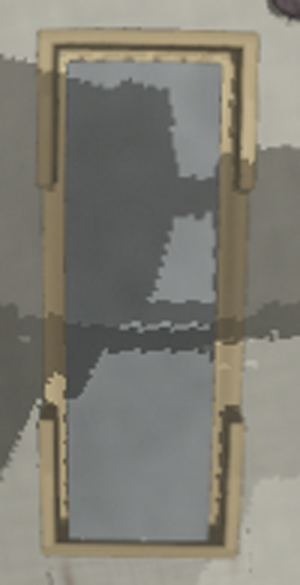

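View pics/w2_c280_50.png

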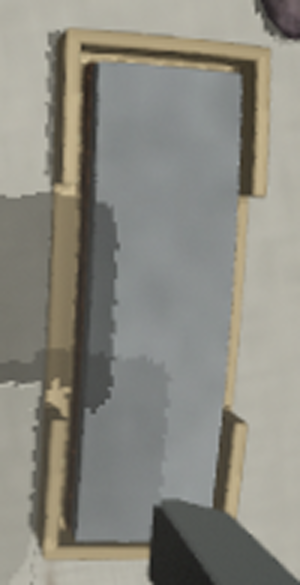

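View pics/w2_c0_100.png

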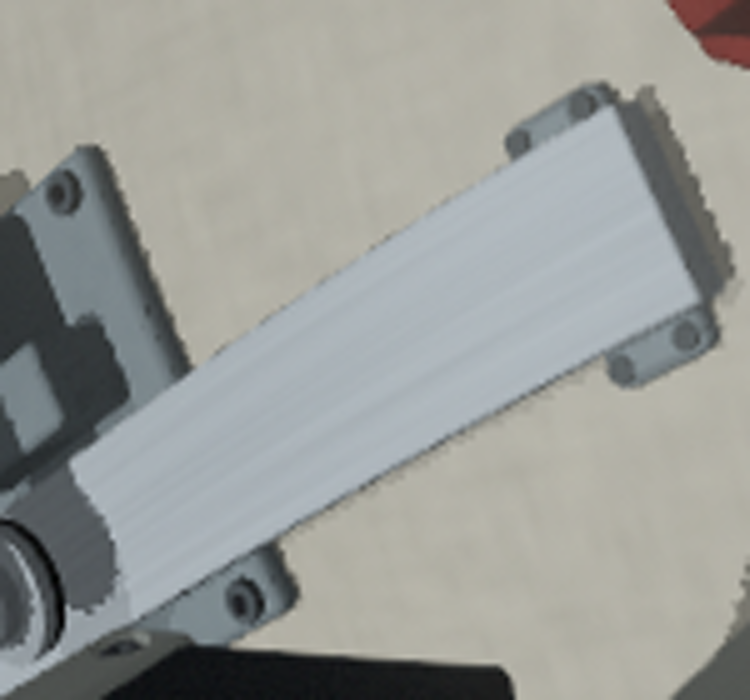

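```bash
python3 - <<'E'
from h import *
np.set_printoptions(precision=1,suppress=True)
a=loadc("w1");b=loadc("w2")
A=[(66,62),(222,62),(209,540),(67,540)];A=[(205+x/3-.3,65+y/3-.3) for x,y in A]
B=[(98,63),(241,66),None,(76,540)];B=[p and (280+p[0]/3-.3,50+p[1]/3-.3) for p in B]
for i in (0,1,3): print("tri",*tri([ray(a,*A[i],True),ray(b,*B[i],True)]))
P=[atz(a,*p,30,True) for p in A]; print("w1@30",P,np.mean(P,0),
 np.degrees(np.arctan2(*((P[0]+P[1]-P[2]-P[3])[[1,0]]))))
Q=[p is not None and atz(b,*p,30,True) for p in B];print("w2@30",Q)
for p in [(612,106),(700,300),(190,380),(300,515)]: print("rail",atz(b,p[0]/5-.4,100+p[1]/5-.4,30,True))
E
```

```text
tri [ 612.8 -261.4   29.6] [0.27502786711171284, 0.27502786711148364]
tri [ 603.6 -314.1   29.3] [1.2115506320659153, 1.2115506320661145]
tri [ 441.8 -224.2   33.3] [0.4281162951429748, 0.4281162951430508]
w1@30 [array([ 613. , -261.5,   30. ]), array([ 602.4, -314.1,   30. ]), array([ 429.1, -277.2,   30. ]), array([ 439.8, -223.6,   30. ])] [ 521.1 -269.1   30. ] -12.186141895981761
w2@30 [array([ 612.5, -261.3,   30. ]), array([ 604.8, -313.9,   30. ]), False, array([ 440.8, -224.5,   30. ])]
rail [604.6 -48.4  30. ]
rail [557.3 -58.5  30. ]
rail [572.1  97.4  30. ]
rail [530.3  72.5  30. ]
```

```bash
python3 - <<'E'
from h import *
q=quat(np.radians(-168))
j=ctrl.solve_ik([556,46,230],q);print(j)
ctrl.movep([570,-20,230],q); print(ctrl.get_obs()["t"],ctrl.get_obs()["joints"]); snap("wrist","w3")
ctrl.movep([550,76,250],q); print(ctrl.get_obs()["t"],ctrl.get_obs()["joints"]); snap("wrist","w4")
E
```

```text
[-0.79009441  0.57221261  0.92918645  2.03491782 -0.62074003  0.84179533
 -2.43342517]
3.5083 [-0.66087793  0.58864484  0.92838433  2.00844671 -0.62697362  0.85817167
 -2.31241392]
4.0417 [-0.8822902   0.55767321  0.98649597  2.02158179 -0.60677354  0.88614182
 -2.49136455]
```

View pics/w3.png

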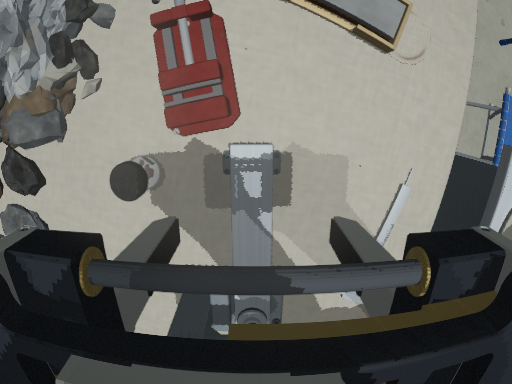

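View pics/w4.png

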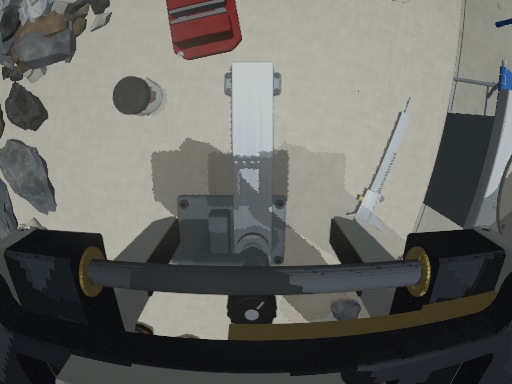

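w3 and w4 show the rail straight ahead. In w4 the open end is at (232–272, 62), the foot near (255,245), and the knob near (252,310) with a white pointer. The jar is to the left at (135,95).

```bash
python3 - <<'E'
from h import *
crop("w3",205,130,300,260,5); crop("w4",170,50,300,330,2.5)
E
```

```text
(no output)
```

View pics/w3_c205_130.png

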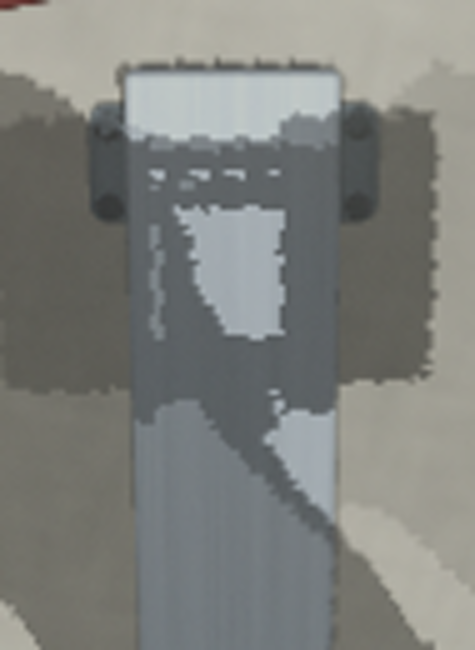

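View pics/w4_c170_50.png

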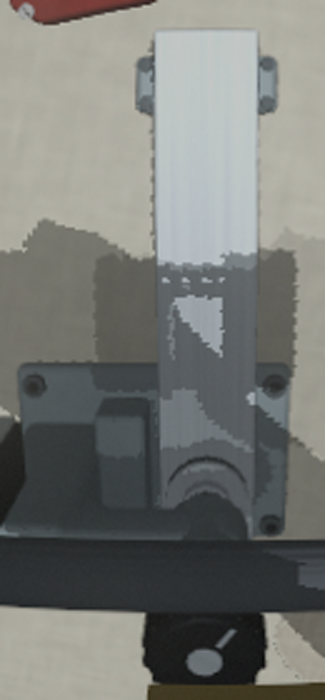

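```bash
python3 - <<'E'
from h import *
np.set_printoptions(precision=1,suppress=True)
a=loadc("w3");b=loadc("w4")
A=[(205+x/5-.4,130+y/5-.4) for x,y in [(125,72),(340,72),(138,600),(333,600)]]
B=[(170+x/2.5-.3,50+y/2.5-.3) for x,y in [(154,29),(258,30),(163,440),(250,450)]]
for i in (0,1): print("tri",*tri([ray(a,*A[i],True),ray(b,*B[i],True)]))
for n,c,PP in (("w3",a,A),("w4",b,B)):
    P=np.array([atz(c,*p,30,True) for p in PP]);print(n,P)
    m=(P[0]+P[1])/2; print("end mid",m,"edge ang",np.degrees(np.arctan2(*(P[0]-P[1])[[1,0]])),"side angs",[np.degrees(np.arctan2(*(P[i+2]-P[i])[[1,0]])) for i in (0,1)])
for p in [(20,363),(288,363)]: print("base",atz(b,170+p[0]/2.5-.3,50+p[1]/2.5-.3,12,True))
T=ctrl.calibration("top");S=ctrl.calibration("side")
print("knob cap", tri([ray(b,170+205/2.5-.3,50+661/2.5-.3,True),ray(T,155+233/6-.4,145+245/6-.4),ray(S,200+222/4.4-.4,165+228/4.4-.4)]))
for z in (190,193,196):print(atz(b,170+205/2.5-.3,50+661/2.5-.3,z,True))
E
```

```text
tri [605.4 -48.3  29.9] [0.07104072036537225, 0.07104072036539248]
tri [556.7 -58.4  28. ] [0.08445546361117712, 0.08445546361105433]
w3 [[605.3 -48.4  30. ]
 [556.9 -58.6  30. ]
 [577.3  82.1  30. ]
 [528.8  71.7  30. ]]
end mid [581.1 -53.5  30. ] edge ang 11.928664544335 side angs [np.float64(102.11103850210372), np.float64(102.19000877486744)]
w4 [[605.5 -48.3  30. ]
 [556.6 -58.1  30. ]
 [560.  154.5  30. ]
 [514.3 150.5  30. ]]
end mid [581.1 -53.2  30. ] edge ang 11.321244720814892 side angs [np.float64(102.62939207123176), np.float64(101.47908034579675)]
base [644.5 135.1  12. ]
base [503.1 104.7  12. ]
knob cap (array([532. , 165.8, 191.2]), [1.8045925524998065, 1.2152233707293016, 0.8107184775611682])
[533.7 166.5 190. ]
[534.1 164.1 193. ]
[534.6 161.8 196. ]
```

```bash
python3 - <<'E'
from h import *
np.set_printoptions(precision=2,suppress=True)
q=quat(np.radians(-102.2))
def o(): 
    s=ctrl.get_obs();print(s["t"],s["tcp_pos"],s["joints"],s["wrist_force"],s["grip_width"])
ctrl.movep([521,-269,150],q)
print(ctrl.move_l([521,-269,35],velocity=120,max_force=15)); o()
ctrl.command_gripper(0.0); o()
ctrl.move_l([521,-269,200],velocity=150);o()
snap("side","s1");snap("wrist","w5")
E
```

```text
False
6.5667 [ 521.31 -269.17   35.56] [ 0.19  0.76  0.29  2.07 -0.55  0.39 -0.86] [-0.17 -0.15 -0.26] 1.0003949448419693
7.2417 [ 521.06 -269.06   35.1 ] [ 0.19  0.76  0.29  2.07 -0.55  0.39 -0.86] [ 0.93 -0.06  1.97] 0.6028120452099722
8.4917 [ 520.55 -268.62  199.14] [ 0.03  0.53  0.51  1.99 -0.39  0.72 -1.  ] [ 0.46 -0.39 -5.15] 0.601326361072085
```

View pics/w5.png

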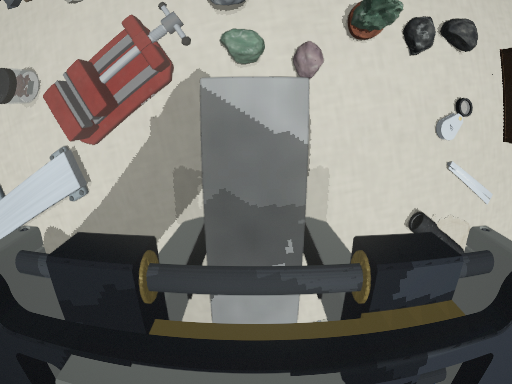

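View pics/s1.png

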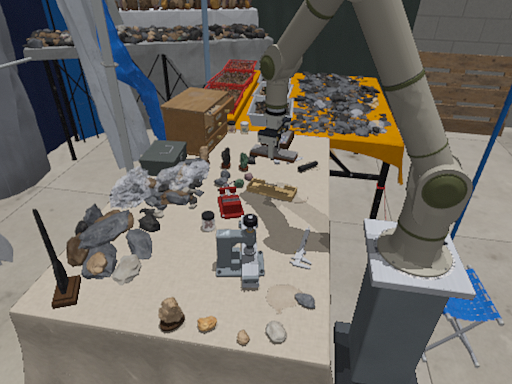

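w5 shows the plinth held squarely, with its far edge at (201–309, 77) and the tray empty. Next I'll lay it at the load point.

```bash
python3 - <<'E'
from h import *
np.set_printoptions(precision=2,suppress=True)
q=quat(np.radians(-167.9))
def o(): 
    s=ctrl.get_obs();print(s["t"],s["tcp_pos"],s["joints"],s["wrist_force"],s["grip_width"])
ctrl.movep([560.1,44.4,200],q);o()
print(ctrl.move_l([560.1,44.4,70],velocity=130,max_force=20));o()
print(ctrl.move_l([560.1,44.4,57],velocity=20,max_force=6));o()
snap("wrist","w6")
E
```

```text
9.8333 [560.15  43.4  200.02] [-0.75  0.62  0.89  2.05 -0.68  0.8  -2.37] [-0.32  0.14 -4.29] 0.601474463763914
False
10.9833 [560.52  44.2   70.57] [-0.6   0.77  0.65  2.13 -0.92  0.55 -2.18] [-0.21 -0.93 -5.17] 0.5971283004704729
True
11.5333 [560.09  44.55  59.  ] [-0.58  0.78  0.62  2.13 -0.94  0.53 -2.16] [ 1.39 -0.55  5.7 ] 0.6001635354290676
```

View pics/w6.png

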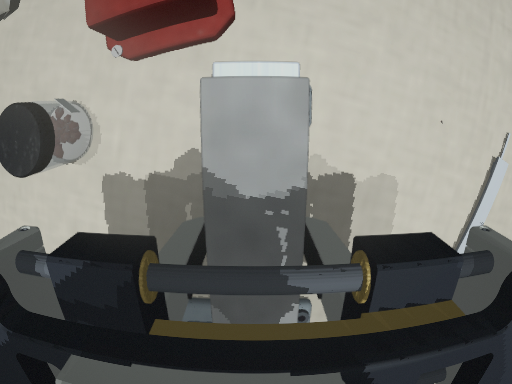

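w6 shows the plinth on the rail, with the rail end peeking out at 213–299 inside the plinth's 201–309, so it is centred. I'll release it to settle and regrip. Then I'll slide it 35 mm while held, which leaves room behind it to push clear of the red vise.

```bash
python3 - <<'E'
from h import *
np.set_printoptions(precision=2,suppress=True)
def o(): 
    s=ctrl.get_obs();print(s["t"],s["tcp_pos"],s["joints"],s["wrist_force"],s["grip_width"])
d=np.array([np.cos(np.radians(102.1)),np.sin(np.radians(102.1)),0])
P=np.array([533.9,166.6,0])
ctrl.command_gripper(0.75);o()
z=60.0
ctrl.move_l(P-125*d+[0,0,z],velocity=20)
ctrl.command_gripper(0.0);o()
print(ctrl.move_l(P-90*d+[0,0,z],velocity=40,max_force=15));o()
ctrl.command_gripper(0.75);o()
ctrl.move_l(P-90*d+[0,0,120],velocity=120)
ctrl.command_gripper(0.3)
ctrl.move_l(P-203*d+[0,0,120],velocity=120);o()
snap("wrist","w7")
E
```

```text
12.075 [559.31  44.76  58.29] [-0.58  0.78  0.62  2.14 -0.94  0.53 -2.16] [-0.28  0.57  0.11] 0.7502026428483497
12.7083 [560.13  44.38  60.  ] [-0.58  0.78  0.63  2.13 -0.94  0.53 -2.17] [0.7  1.07 0.6 ] 0.5990782834203237
False
13.7333 [552.67  79.34  60.  ] [-0.64  0.78  0.63  2.14 -0.95  0.53 -2.22] [-0.41  2.02 -0.6 ] 0.5968444791208856
14.225 [552.75  78.47  60.  ] [-0.64  0.78  0.63  2.14 -0.95  0.53 -2.22] [-0.27  0.3   0.13] 0.7514663828710214
16.8083 [576.31 -31.05 119.84] [-0.51  0.72  0.74  2.07 -0.8   0.66 -2.16] [ 0.2  -0.09 -0.42] 0.3018362523536407
```

View pics/w7.png

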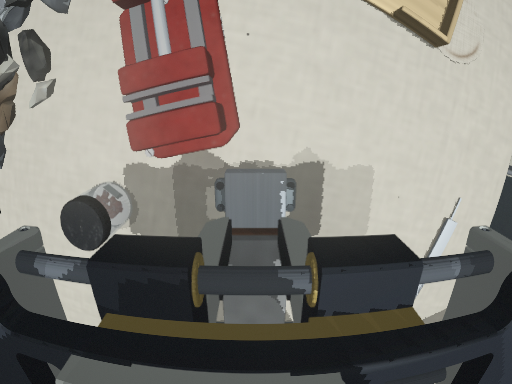

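```bash
python3 - <<'E'
from h import *
np.set_printoptions(precision=2,suppress=True)
d=np.array([np.cos(np.radians(102.1)),np.sin(np.radians(102.1)),0])
P=np.array([533.9,166.6,0])
def o(): 
    s=ctrl.get_obs();print(s["t"],s["tcp_pos"],"y_press",(s["tcp_pos"]-P)@d,s["wrist_force"],s["wrist_force"]@d)
z=62
print(ctrl.move_l(P-203*d+[0,0,z],velocity=80,max_force=10));o()
print(ctrl.move_l(P-115*d+[0,0,z],velocity=45,max_force=12));o()
print(ctrl.move_l(P-85*d+[0,0,z],velocity=15,max_force=8));o()
snap("wrist","w8");snap("side","s2")
E
```

```text
False
17.7333 [576.58 -32.14  62.18] y_press -203.2707335542416 [-0.62  0.28  1.  ] 0.3986174589073705
False
19.8417 [558.09  54.03  62.05] y_press -115.14324461285165 [ 0.56 -3.79  1.9 ] -3.8260165599943807
True
21.0 [554.56  69.63  61.86] y_press -99.15083300743787 [-0.81 -0.81 -0.09] -0.6186131220372973
```

View pics/w8.png

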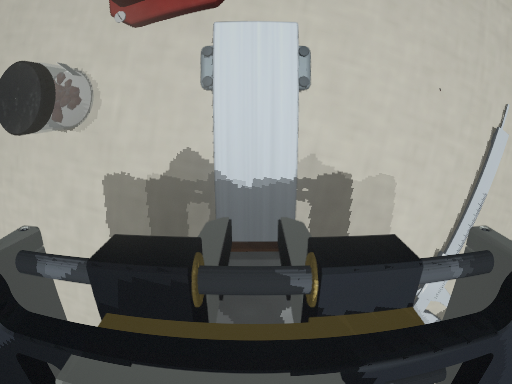

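```bash
python3 - <<'E'
from h import *
np.set_printoptions(precision=2,suppress=True)
d=np.array([np.cos(np.radians(102.1)),np.sin(np.radians(102.1)),0])
P=np.array([533.9,166.6,0])
def o(): 
    s=ctrl.get_obs();print(s["t"],s["tcp_pos"],"y_press",(s["tcp_pos"]-P)@d,s["wrist_force"],s["wrist_force"]@d)
z=62
print(ctrl.move_l(P-85*d+[0,0,z],velocity=12,max_force=12));o()
ctrl.move_l(P-125*d+[0,0,z],velocity=80);o()
ctrl.move_l(P-125*d+[0,0,120],velocity=120);snap("wrist","w9")
# feasibility of tilted looks
from scipy.spatial.transform import Rotation as Ro
q=quat(np.radians(-167.9));R0=Ro.from_quat([q[1],q[2],q[3],q[0]])
for tilt in (15,25,35,45,55,65):
  for az in (0,):
    # tilt about press x axis so that tool z swings toward +d
    ax=np.array([np.cos(np.radians(12.1)),np.sin(np.radians(12.1)),0])
    Rn=Ro.from_rotvec(ax*np.radians(tilt))*R0
    zt=Rn.apply([0,0,1]); xt=Rn.apply([1,0,0])
    # camera at 71x-141z ; want camera at y=-160,z chosen along its view
    axis=Rn.apply([-.25,0,.97])
    foot=P-20*d+[0,0,55]
    for r in (180,240):
      view=axis
      cam=foot-view*r
      tcp=cam-71*xt+141*zt
      qq=Rn.as_quat();j=ctrl.solve_ik(tcp,[qq[3],*qq[:3]])
      print(tilt,r,"cam",cam.round(),"tcp",tcp.round(), (tcp-P)@d, j)
E
```

```text
True
21.725 [554.55  69.64  62.03] y_press -99.13252295031121 [ 0.07 -1.99  1.3 ] -1.963762347337519
22.2 [560.14  43.64  61.97] y_press -125.72713731784849 [-0.69  0.98 -0.36] 1.1034222704283994
15 180 cam [557.  60. 212.] tcp [535. 163.  94.] -3.5822484319289094 [-0.56  0.69  0.47  2.13 -1.02  0.66 -2.21]
15 240 cam [563.  31. 264.] tcp [541. 134. 147.] -33.134404251231615 [-0.6   0.63  0.61  2.1  -0.93  0.79 -2.24]
25 180 cam [562.  35. 194.] tcp [536. 156.  96.] -10.635971131534571 [-0.27  0.67  0.18  2.11 -0.99  0.67 -2.17]
25 240 cam [570.  -2. 241.] tcp [544. 119. 143.] -48.82697077039306 [-0.39  0.65  0.47  2.08 -0.99  0.88 -2.11]
35 180 cam [567.  13. 172.] tcp [538. 149.  97.] -17.974215109881325 [-0.05  0.72 -0.    2.08 -1.    0.73 -2.09]
35 240 cam [576. -32. 211.] tcp [547. 104. 137.] -63.6436443698471 [-0.2   0.69  0.35  2.05 -1.04  0.98 -1.99]
45 180 cam [571.  -5. 147.] tcp [539. 142.  97.] -25.374011537017726 [ 0.16  0.79 -0.19  2.05 -0.97  0.79 -2.05]
45 240 cam [581. -55. 177.] tcp [550.  91. 128.] -77.13422791987303 [-0.01  0.76  0.19  2.01 -1.03  1.07 -1.93]
55 180 cam [573. -18. 118.] tcp [541. 135.  96.] -32.610521342982885 [ 0.22  0.87 -0.19  2.01 -1.02  0.94 -1.94]
55 240 cam [585. -73. 139.] tcp [553.  80. 117.] -88.88881686586794 [ 0.14  0.84  0.07  1.97 -1.02  1.16 -1.88]
65 180 cam [575. -26.  88.] tcp [542. 128.  93.] -39.46386683917324 [ 0.39  0.98 -0.37  1.97 -0.94  0.98 -1.97]
65 240 cam [588. -84.  99.] tcp [555.  70. 104.] -98.55025397081677 [ 0.24  0.95 -0.    1.92 -1.02  1.27 -1.83]
```

View pics/w9.png

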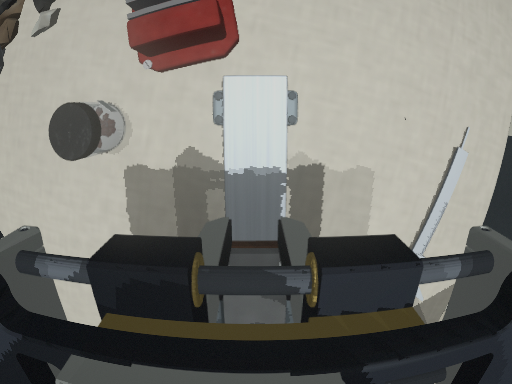

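View pics/s2.png

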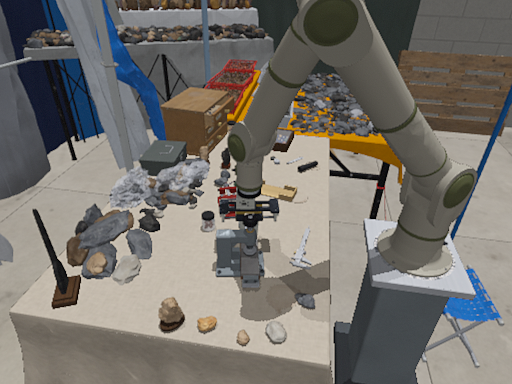

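Both pushes stopped at y_press = -99.1, so the plinth has met the stop. Next I'll tilt the wrist camera to measure the gap between foot and stone.

```bash
cat >> h.py <<'E'
from scipy.spatial.transform import Rotation as Ro
AX=np.radians(102.1)
d=np.array([np.cos(AX),np.sin(AX),0]);xp=np.array([np.cos(np.radians(12.1)),np.sin(np.radians(12.1)),0])
P=np.array([533.9,166.6,0])
def W(x,y,z): return P+x*xp+y*d+np.array([0,0,z])
def look(tilt,r,foot):
    q=quat(np.radians(-167.9));R0=Ro.from_quat([q[1],q[2],q[3],q[0]])
    Rn=Ro.from_rotvec(xp*np.radians(tilt))*R0
    axis=Rn.apply([-.25,0,.97]);cam=foot-axis*r
    qq=Rn.as_quat()
    return cam-71*Rn.apply([1,0,0])+141*Rn.apply([0,0,1]),[qq[3],*qq[:3]]
def o():
    s=ctrl.get_obs();print(round(s["t"],2),s["tcp_pos"].round(2),s["joints"].round(3),s["wrist_force"].round(2),s["moment"].round(3),round(s["grip_width"],3))
E
python3 - <<'E'
from h import *
f=W(0,-20,55)
p,q=look(55,270,f+np.array([0,0,30]))
ctrl.movep(p,q);o()
ctrl.command_gripper(1.0)
p,q=look(55,210,f);print(ctrl.move_l(p,q,velocity=80,max_force=10));o()
snap("wrist","w10")
crop("w10",190,130,320,240,6)
E
```

```text
23.92 [558.1   52.83 156.74] [ 0.12   0.797  0.165  1.934 -0.994  1.268 -1.912] [ 0.17 -0.54 -0.58] [-0.676 -0.219  0.009] 0.3
False
26.15 [546.84 106.89 106.23] [ 0.174  0.851 -0.044  1.992 -1.031  1.06  -1.905] [-0.44  0.6   0.81] [-0.719 -0.225 -0.025] 0.999
```

View pics/w10.png

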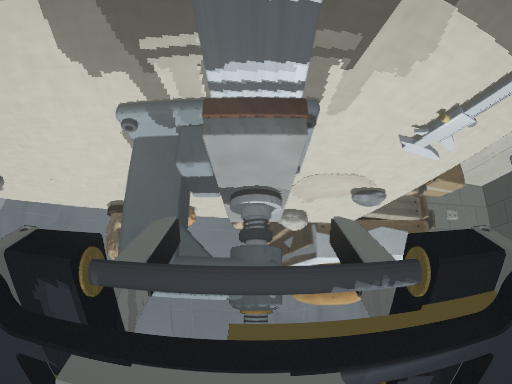

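View pics/w10_c190_130.png

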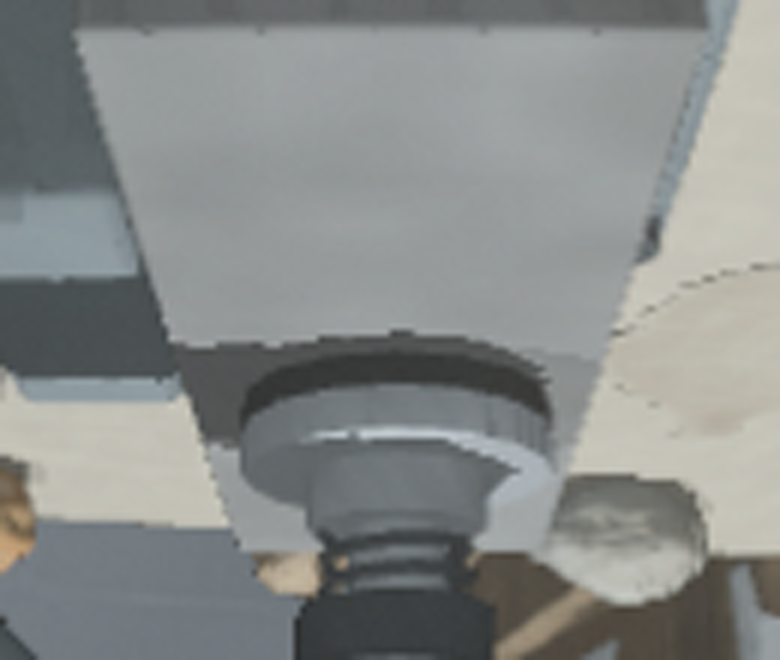

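w10 shows the foot's rubber rim with its front lowest edge at about (256.5, 188.3). The stone's near edge is at row 134.3 and its far edge at row 221.7. The plinth is centred under the foot. I'll fit the camera to the plinth's edges and solve for the rim height.

```bash
cat > fit.py <<'E'
from h import *
from scipy.optimize import least_squares
def camfit(cal,obs):
    # obs: list (X world, u or None, v or None)
    def mod(p):
        c=dict(cal);R=Ro.from_rotvec(p[3:6]).as_matrix()@np.array(cal["R"])
        C=-np.array(cal["R"]).T@np.array(cal["t"])+p[:3]
        c["R"]=R;c["t"]=-R@C;return c
    def res(p):
        c=mod(p);r=list(p[:3]/2.0)+list(p[3:6]/0.006)
        for X,u,v in obs:
            a,b=proj(c,X,True)
            if u is not None:r.append((a-u)/.3)
            if v is not None:r.append((b-v)/.3)
        return np.array(r)
    s=least_squares(res,np.zeros(6));return mod(s.x),s.x,res(s.x)
E
python3 - <<'E'
from fit import *
np.set_printoptions(precision=3,suppress=True)
cal=loadc("w10")
f=lambda x,y:(190+x/6-.42,130+y/6-.42)
c=lambda x:f(x,0)[0]; r=lambda y:f(0,y)[1]
obs=[(W(28,-90,54),c(78),r(28)),(W(-28,-90,54),c(708),r(28)),
 (W(28,90,54),c(243),r(552)),(W(-28,90,54),c(545),r(552))]
for X,u,v in obs: print("pred",proj(cal,X,True),"meas",u,v)
cc,p,res=camfit(cal,obs);print(p,res)
for C,n in((cal,"raw"),(cc,"fit")):
    for row in (349,352,355):
        # height z at y=-20,x=0 with row
        z=np.linspace(50,62,1201);rows=np.array([proj(C,W(0,-20,zz),True)[1] for zz in z])
        print(n,row,z[np.argmin(abs(rows-r(row)))])
E
```

```text
pred (np.float64(200.12827156241732), np.float64(134.63896366483505)) meas 202.58 134.24666666666667
pred (np.float64(312.1403563413135), np.float64(134.76806671353148)) meas 307.58 134.24666666666667
pred (np.float64(228.95686481159504), np.float64(221.9873199943028)) meas 230.08 221.58
pred (np.float64(281.6121122368579), np.float64(222.00941205943965)) meas 280.4133333333333 221.58
[ 0.554 -6.797  6.545 -0.013  0.002 -0.001] [ 0.277 -3.399  3.272 -2.121  0.41  -0.121 -0.945  0.36   1.091  0.2
 -1.772 -0.448  1.557 -0.454]
raw 349 56.18
raw 352 56.56
raw 355 56.94
fit 349 57.24
fit 352 57.63
fit 355 58.03
```

```bash
python3 - <<'E'
from fit import *
np.set_printoptions(precision=3,suppress=True)
cal=loadc("w10")
f=lambda x,y:(190+x/6-.42,130+y/6-.42)
c=lambda x:f(x,0)[0]; r=lambda y:f(0,y)[1]
for e in (0,1.,1.5,2):
  w=28-e;L=90-e
  obs=[(W(w,-L,54),c(78),r(28)),(W(-w,-L,54),c(708),r(28)),(W(w,L,54),c(243),r(552)),(W(-w,L,54),c(545),r(552))]
  cc,p,res=camfit(cal,obs);print(e,p,(res**2).sum())
  z=np.linspace(50,62,1201);rows=np.array([proj(cc,W(0,-20,zz),True)[1] for zz in z])
  print([z[np.argmin(abs(rows-r(q)))] for q in(349,352,355)])
E
python3 - <<'E'
import sys;sys.path.insert(0,'.')
from h import *
crop("w10",190,85,320,150,6); crop("w10",225,180,290,260,8)
E
```

```text
0 [ 0.554 -6.797  6.545 -0.013  0.002 -0.001] 35.24250121909607
[np.float64(57.24), np.float64(57.63), np.float64(58.03)]
1.0 [-0.484 -1.947  3.183 -0.007  0.002 -0.001] 6.183894816359241
[np.float64(57.01), np.float64(57.39), np.float64(57.77)]
1.5 [-1.008  0.501  1.496 -0.005  0.002 -0.001] 2.139870614101737
[np.float64(56.89), np.float64(57.27), np.float64(57.65)]
2 [-1.535  2.964 -0.194 -0.002  0.002 -0.001] 5.298368157923772
[np.float64(56.77), np.float64(57.15), np.float64(57.52)]
```

View pics/w10_c190_85.png

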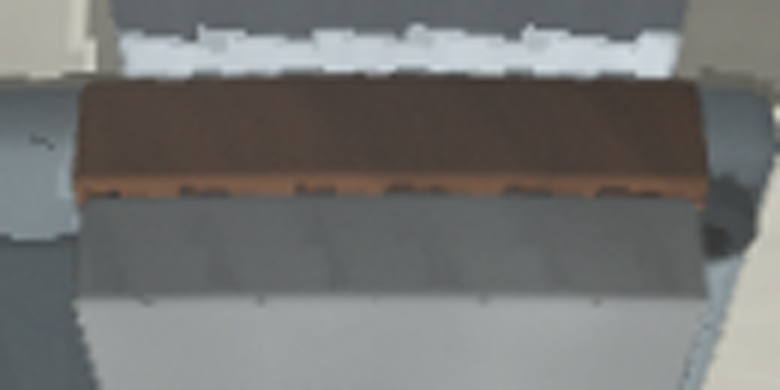

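View pics/w10_c225_180.png

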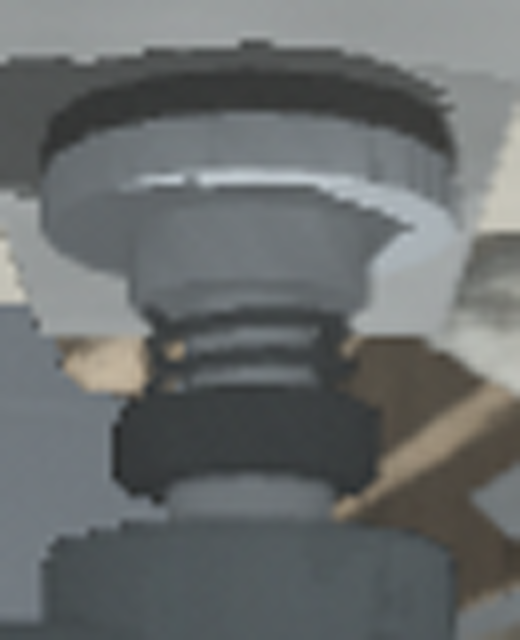

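The stone is set back about 1.5 mm on its board. With that the fit gives a foot face at about 57.2 mm, so the gap is about 3.2 mm and touching should take about 2.5 rad. I'll turn 4.2 rad first, which is safely short, then look again from the same camera pose. The rim's shift then gives the exact gap.

```bash
python3 - <<'E'
from h import *
f=W(0,-20,55)
p,q=look(55,270,f+np.array([0,0,60]))
ctrl.move_l(p,velocity=200);o()
R=np.radians
ctrl.movep(W(0,-60,270),quat(R(102)));o()
ctrl.movep(W(0,0,250),quat(R(160)));o()
ctrl.movep(W(0,0,240),quat(R(205)));o()
E
```

```text
26.84 [558.06  52.7  187.01] [ 0.22   0.743  0.01   1.92  -0.917  1.219 -2.027] [-0.06  0.16 -1.49] [-0.681 -0.229 -0.01 ] 1.0
29.28 [546.31 107.69 269.59] [ 0.435  0.576 -1.096  1.917  0.602  1.026  0.851] [-0.26 -0.06 -0.9 ] [ 0.027 -0.14   0.017] 0.995
30.12 [534.01 166.3  249.9 ] [ 0.32   0.609 -1.098  1.933  0.647  1.007  1.713] [0.59 0.33 0.58] [ 0.123 -0.063  0.035] 1.0
30.78 [534.06 166.16 239.93] [ 0.394  0.726 -1.287  1.94   0.791  1.111  2.347] [-0.46  0.58  0.63] [ 0.106 -0.059  0.053] 1.001
```

```bash
python3 - <<'E'
from h import *
R=np.radians
ctrl.movep(W(0,0,235),quat(R(198)));o()
print(ctrl.move_l(W(0,0,188),velocity=60,max_force=10));o()
snap("wrist","w11")
ctrl.command_gripper(0.0);o()
E
```

```text
31.03 [533.92 166.46 235.39] [ 0.379  0.712 -1.251  1.946  0.78   1.084  2.243] [-0.16 -0.06  0.25] [ 0.12  -0.053  0.049] 1.0
False
31.97 [534.   166.81 188.24] [ 0.342  0.761 -1.196  1.991  0.855  1.017  2.181] [-0.06  0.59  0.6 ] [ 0.112 -0.017  0.029] 1.0
32.88 [533.34 166.45 187.99] [ 0.342  0.761 -1.196  1.992  0.855  1.018  2.181] [-3.37 -1.06  2.79] [-0.147  0.727 -0.049] 0.442
```

View pics/w11.png

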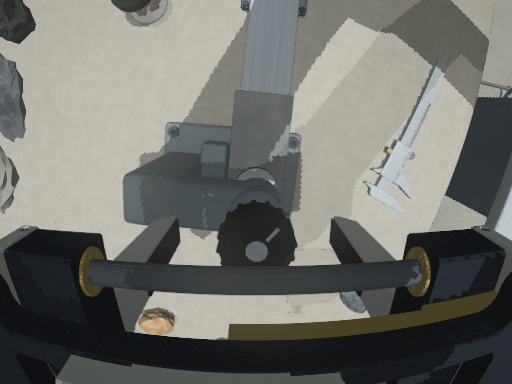

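w11 shows the knob at (257,235) between the fingers. The grip reads 41 mm with small side loads.

```bash
python3 - <<'E'
from h import *
th=np.radians(198);z=188.;o()
for i in range(4):
    s=1.05;th-=s;z-=s*8/(2*np.pi)
    try: r=ctrl.move_l(W(0,0,z),quat(th),velocity=1.4,max_force=25)
    except ctrl.PlanningError as e: print("PE",e);break
    print(i,r,th);o()
    if r:break
snap("wrist","w12")
E
```

```text
32.88 [533.34 166.45 187.99] [ 0.342  0.761 -1.196  1.992  0.855  1.018  2.181] [-3.37 -1.06  2.79] [-0.147  0.727 -0.049] 0.442
0 False 2.4057519189487726
34.08 [533.24 166.48 186.6 ] [ 0.219  0.638 -0.938  1.999  0.688  0.858  1.302] [-5.82 -1.    4.32] [-1.950e-01  1.174e+00  1.000e-03] 0.448
1 False 1.3557519189487726
35.27 [533.24 166.64 185.28] [ 0.048  0.551 -0.654  2.01   0.492  0.741  0.451] [-5.49 -0.73  4.78] [-0.067  1.117 -0.061] 0.446
2 False 0.3057519189487725
36.48 [533.34 166.73 183.95] [-0.151  0.5   -0.358  2.024  0.276  0.664 -0.38 ] [-5.93 -1.19  4.06] [-0.077  1.09  -0.094] 0.448
3 False -0.7442480810512275
37.67 [533.51 166.67 182.61] [-0.365  0.482 -0.055  2.038  0.044  0.624 -1.191] [-5.14 -0.97  5.19] [-5.100e-02  1.219e+00 -1.000e-03] 0.445
```

View pics/w12.png

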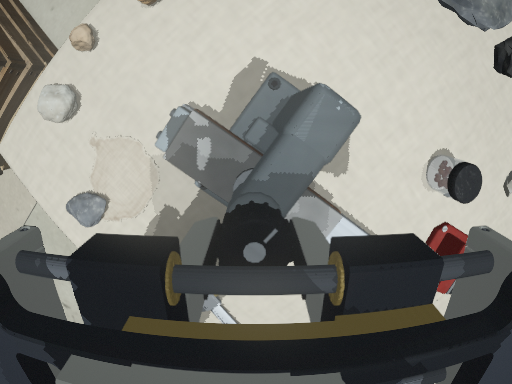

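The pointer holds the same angle relative to the gripper in w11 and w12, so 4.20 rad was delivered without slip. I'll release and take the same tilted view again.

```bash
python3 - <<'E'
from h import *
ctrl.command_gripper(1.0)
z0=ctrl.get_obs()["tcp_pos"][2]
ctrl.move_l(W(0,0,250),velocity=150);snap("wrist","w13")
f=W(0,-20,55)
p,q=look(55,270,f+np.array([0,0,60]))
ctrl.movep(W(0,-90,250),quat(np.radians(-78)));o()
ctrl.movep(p,q);o()
p,q=look(55,210,f);print(ctrl.move_l(p,q,velocity=120,max_force=10));ctrl.wait(0.2);o()
snap("wrist","w14")
crop("w14",190,130,320,240,6);crop("w14",225,180,290,260,8)
E
```

```text
39.79 [552.41  77.6  248.93] [-0.328  0.395  0.119  1.985 -0.065  0.768 -1.534] [-0.26  1.93 -0.29] [0.03  0.006 0.004] 1.001
40.67 [557.81  53.7  187.13] [ 0.109  0.753  0.179  1.927 -0.978  1.303 -1.95 ] [-1.32  0.06  0.01] [-0.699 -0.176  0.035] 1.007
False
41.84 [546.91 106.99 106.51] [ 0.174  0.851 -0.044  1.992 -1.031  1.06  -1.905] [-0.27 -0.09  0.05] [-0.69  -0.219 -0.002] 0.998
```

View pics/w14_c190_130.png

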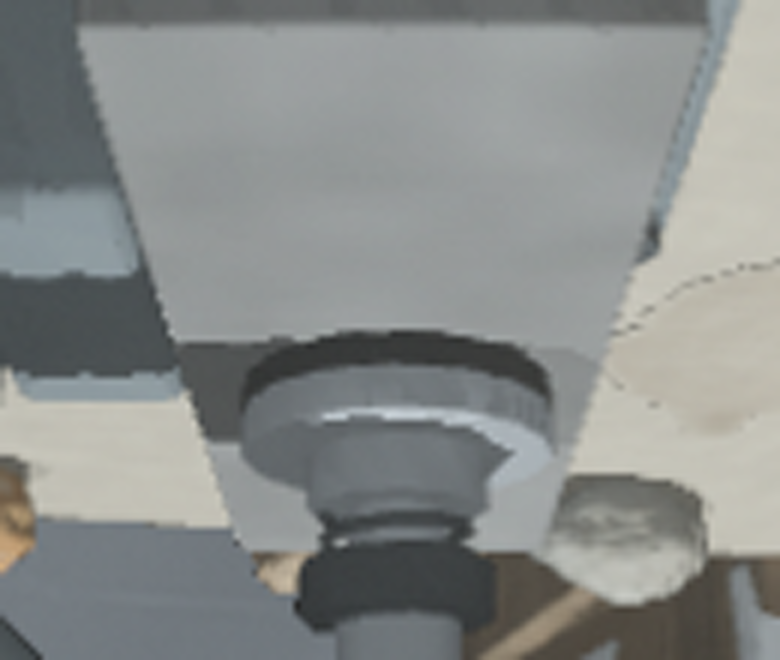

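View pics/w14_c225_180.png

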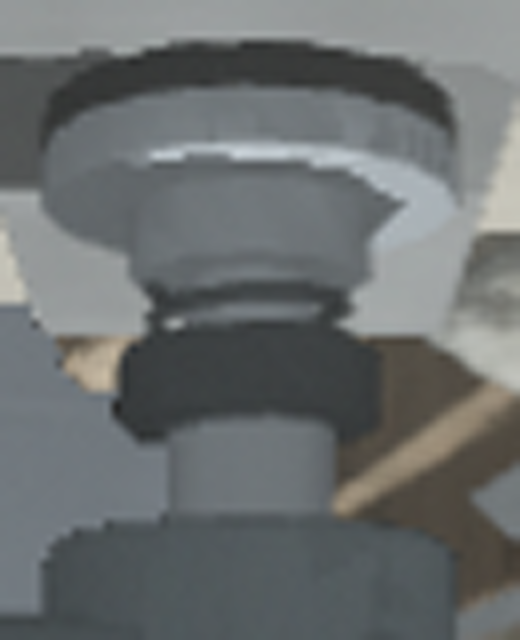

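View pics/w13.png

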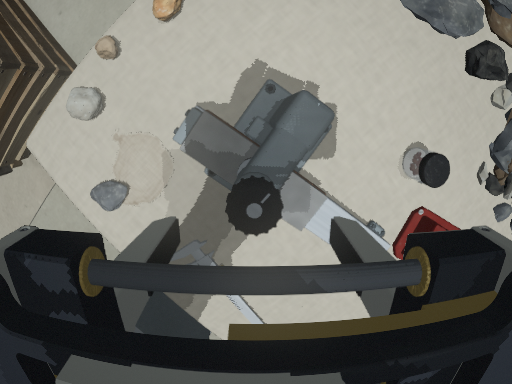

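w14 shows the rubber rim now down on the stone: its front edge is at crop row 331 (352 before) with no shadow in front, and the spring coils are shortened. I'll measure the shifts to sub-pixel.

```bash
python3 - <<'E'
from fit import *
A=cv2.cvtColor(cv2.imread("pics/w10.png"),cv2.COLOR_BGR2GRAY).astype(np.float32)
B=cv2.cvtColor(cv2.imread("pics/w14.png"),cv2.COLOR_BGR2GRAY).astype(np.float32)
def shift(x0,y0,x1,y1,rng=11):
    k=8
    up=lambda I,a,b,c,e:cv2.resize(I[b:e,a:c],None,fx=k,fy=k,interpolation=cv2.INTER_CUBIC)
    t=up(A,x0,y0,x1,y1);s=up(B,x0-2,y0-rng,x1+2,y1+4)
    m=cv2.matchTemplate(s,t,cv2.TM_CCOEFF_NORMED);_,v,_,l=cv2.minMaxLoc(m)
    return (l[0]/k-2,l[1]/k-rng,round(v,3))
for n,b in dict(near=(210,128,300,142),nearboard=(205,95,305,108),farL=(232,216,242,228),farR=(268,216,280,226),foot=(232,190,280,204),footfull=(229,186,284,214),rub=(240,186,274,194),hub=(240,205,274,219),collar=(238,225,274,244),collarbot=(238,236,274,245),boss=(228,243,284,256)).items(): print(n,shift(*b))
# radial grey profile at column 250..262 for the rim
for I in(A,B): print(I[180:200,250:263].mean(1).round())
E
```

```text
near (0.0, -0.5, 0.998)
nearboard (0.0, -0.375, 0.988)
farL (-2.0, 0.0, 0.632)
farR (-0.75, 0.0, 0.94)
foot (-0.125, -3.125, 0.966)
footfull (0.125, -2.875, 0.842)
rub (0.625, -3.25, 0.782)
hub (0.0, -3.125, 0.958)
collar (0.125, -7.25, 0.749)
collarbot (0.25, -7.375, 0.866)
boss (0.0, -0.25, 0.962)
[156. 156. 157. 157. 157. 134.  84.  84.  76.  57.  57.  58.  58.  63.
 108. 118. 120. 121. 123. 124.]
[156. 156. 157. 157. 157.  78.  58.  58.  58.  58.  70. 116. 118. 118.
 119. 121. 122. 135. 186. 171.]
```

```bash
python3 - <<'E'
from fit import *
np.set_printoptions(precision=3,suppress=True)
f=lambda x,y:(190+x/6-.42,130+y/6-.42)
c=lambda x:f(x,0)[0]; r=lambda y:f(0,y)[1]
w,L=26.5,88.5
cs=[]
for tag,rn in(("w10",28),("w14",25)):
  cal=loadc(tag);print(tag,-np.array(cal["R"]).T@np.array(cal["t"]))
  obs=[(W(w,-L,54),c(78),r(rn)),(W(-w,-L,54),c(708),r(rn)),(W(w,L,54),c(243),r(552)),(W(-w,L,54),c(545),r(552))]
  cc,p,res=camfit(cal,obs);cs.append(cc);print(p,(res**2).sum())
  for nm,y,z in(("rim",-20,54),("rim",-20,57),("rubtop",-20,58),("hub",-12,70),("collar",-13,78),("collar",-13,84),("boss",-19,104)):
    a=proj(cc,W(0,y,z),True)[1];b=proj(cc,W(0,y,z+1),True)[1];a0=proj(cal,W(0,y,z),True)[1];print(nm,y,z,round(a,2),"raw",round(a0,2),"px/mm",round(b-a,3))
E
```

```text
w10 [580.127 -45.276 129.669]
[-1.008  0.501  1.496 -0.005  0.002 -0.001] 2.139870614101737
rim -20 54 183.93 raw 184.86 px/mm 1.315
rim -20 57 187.89 raw 188.83 px/mm 1.328
rubtop -20 58 189.22 raw 190.16 px/mm 1.333
hub -12 70 208.82 raw 209.7 px/mm 1.338
collar -13 78 219.26 raw 220.17 px/mm 1.371
collar -13 84 227.54 raw 228.44 px/mm 1.39
boss -19 104 254.65 raw 255.61 px/mm 1.481
w14 [580.22  -45.145 130.005]
[-1.156  0.592  1.551 -0.006  0.003 -0.001] 2.6239253018322697
rim -20 54 183.7 raw 184.46 px/mm 1.314
rim -20 57 187.66 raw 188.43 px/mm 1.328
rubtop -20 58 188.99 raw 189.76 px/mm 1.332
hub -12 70 208.61 raw 209.31 px/mm 1.338
collar -13 78 219.05 raw 219.77 px/mm 1.371
collar -13 84 227.32 raw 228.04 px/mm 1.39
boss -19 104 254.43 raw 255.19 px/mm 1.482
```

```bash
python3 - <<'E'
from fit import *
A=cv2.cvtColor(cv2.imread("pics/w10.png"),cv2.COLOR_BGR2GRAY).astype(np.float32)
B=cv2.cvtColor(cv2.imread("pics/w14.png"),cv2.COLOR_BGR2GRAY).astype(np.float32)
np.set_printoptions(precision=2,suppress=True,linewidth=200)
def edge(I,x,r0,r1,lev,rising):
    p=I[r0:r1,x]
    for i in range(len(p)-1):
        a,b=p[i],p[i+1]
        if (rising and a<lev<=b) or ((not rising) and a>lev>=b): return r0+i+(lev-a)/(b-a)
    return np.nan
cols=range(236,278)
# rubber(58)->metal(115)
ea=np.array([edge(A,x,188,200,87,True) for x in cols]);eb=np.array([edge(B,x,185,197,87,True) for x in cols])
print("rubtop",np.nanmean(ea-eb),np.nanstd(ea-eb),np.nanmean(ea))
# rubber bottom
ea2=np.array([edge(A,x,182,198,68,False) for x in cols]);eb2=np.array([edge(B,x,180,196,68,False) for x in cols])
print("rubbot",np.nanmean(ea2-eb2),np.nanstd(ea2-eb2)); print("thick",np.nanmean(ea-ea2),np.nanmean(eb-eb2))
for x in (245,256,267): print(x,A[200:256,x].astype(int),"\n",B[200:256,x].astype(int))
E
```

```text
rubtop 3.2964597 0.17079602 194.55429
rubbot 3.0086415 0.21614763
thick 5.2327814 4.944963
245 [121 121 187 101 101 100 105 108 108 109 109 109 111 113 115 113 103 104 100  73  62  63  68  84  71  59  64  72  80  62  61  60  62  62  61  61  61  61  59  57  55  67  68 105 119  91  83  84  84
  84  85  87  86  86  86  85] 
 [102 102 102 106 108 108 109 108 108 112 114 113 111 103 102  90  65  59  64  71  99  64  62  63  63  63  63  63  62  63  62  59  59  63  66  94 118 119 119 121 120 120 122 121  84  76  83  84  83
  85  86  86  87  87  86  86]
256 [131 176 190  99 100 113 117 117 118 120 120 119 119 119 115 103 111 118  85  65  77 119 115  84  66  79 119 108  60  61  63  63  63  63  63  62  63  62  58  94 115 117 116 116 103  89  87  88  90
  89  89  90  89  90  89  89] 
 [101 101 117 117 119 118 119 119 119 119 121 109 103 116 117  77  70  85 119 115  64  64  65  65  64  65  65  65  64  64  62  68  98 116 115 116 117 116 116 116 117 116 116 116  93  84  89  89  88
  90  89  90  90  90  89  90]
267 [131 143 188 176 173 102 104 111 110 110 111 111 111 113 110 111 105 104 100  74  66  64  67  82  71  61  59  62  68  58  60  61  63  62  61  61  60  60  60  55  55  55  82 128 115  85  85  86  86
  86  86  89  90  89  90  90] 
 [174 103 103 105 111 111 110 112 112 113 112 112 110 104 104 100  73  65  62  77 125  68  64  64  64  63  63  62  63  62  62  61  58  58  57  65  73  71  71  70  81 112 135 140  98  80  85  86  86
  86  85  90  90  90  88  89]
```

The measured rim drop is 2.85 px net, or about 2.2 mm. So the foot touched after about 1.75 rad and is now pushed up about 3.2 mm. The half turn still needs about 0.65 rad.

```bash
python3 - <<'E'
from h import *
f=W(0,-20,55)
p,q=look(55,270,f+np.array([0,0,60]))
ctrl.move_l(p,velocity=200)
ctrl.movep(W(0,-60,260),quat(np.radians(-60)));o()
th=-0.744
ctrl.movep(W(0,0,240),quat(th));o()
z=182.6
print(ctrl.move_l(W(0,0,z),velocity=100,max_force=10))
ctrl.command_gripper(0.0);o();snap("wrist","w15")
s=0.65;th-=s;z-=s*8/(2*np.pi)
print(ctrl.move_l(W(0,0,z),quat(th),velocity=1.2,max_force=25));ctrl.wait(.2);o();snap("wrist","w16")
E
```

```text
43.48 [545.49 107.42 258.62] [-0.192  0.384 -0.142  1.965  0.072  0.801 -1.424] [-0.01 -0.36 -0.24] [-0.005 -0.036 -0.042] 1.002
43.83 [533.23 165.8  237.7 ] [-0.239  0.418 -0.225  1.977  0.129  0.765 -1.286] [ 0.34 -0.98  0.13] [-0.078 -0.061 -0.014] 0.998
False
45.42 [533.64 166.83 182.61] [-0.257  0.488 -0.207  2.031  0.163  0.638 -1.316] [-2.18  1.19  0.77] [ 0.214  0.288 -0.028] 0.446
False
46.47 [533.78 166.55 181.78] [-0.39   0.483 -0.019  2.04   0.015  0.619 -1.812] [-1.39  0.57  2.72] [0.098 0.525 0.054] 0.446
```

```bash
python3 - <<'E'
import cv2,numpy as np
a=[cv2.resize(cv2.imread(f"pics/w{i}.png")[190:290,200:310],None,fx=3.5,fy=3.5,interpolation=cv2.INTER_CUBIC) for i in(15,16)]
cv2.imwrite("pics/w1516.png",np.hstack(a))
E
```

```text
(no output)
```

View pics/w1516.png

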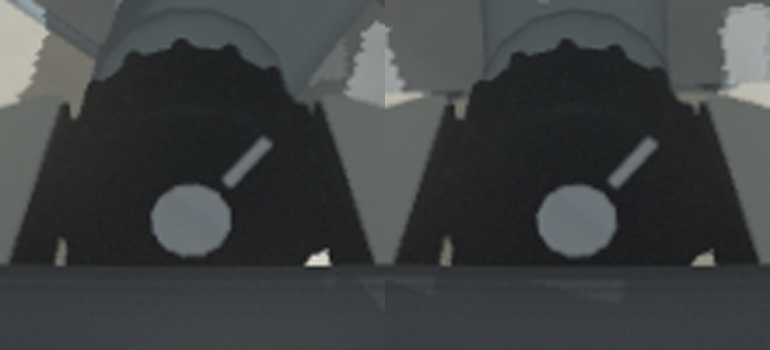

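The pointer kept its angle in the gripper through both grips, so 4.85 rad in total was delivered. I'll release and check once more from the same view.

```bash
python3 - <<'E'
from h import *
ctrl.command_gripper(1.0)
ctrl.move_l(W(0,0,250),velocity=150)
f=W(0,-20,55)
p,q=look(55,270,f+np.array([0,0,60]))
ctrl.movep(W(0,-90,250),quat(np.radians(-78)))
ctrl.movep(p,q)
p,q=look(55,210,f);print(ctrl.move_l(p,q,velocity=120,max_force=10));ctrl.wait(0.3);o()
snap("wrist","w17");crop("w17",190,130,320,240,6)
A,B,C=[cv2.cvtColor(cv2.imread(f"pics/{t}.png"),cv2.COLOR_BGR2GRAY).astype(np.float32) for t in("w10","w14","w17")]
def shift(A,B,x0,y0,x1,y1,rng):
    k=8
    up=lambda I,a,b,c,e:cv2.resize(I[b:e,a:c],None,fx=k,fy=k,interpolation=cv2.INTER_CUBIC)
    t=up(A,x0,y0,x1,y1);s=up(B,x0-2,y0-rng,x1+2,y1+4)
    m=cv2.matchTemplate(s,t,cv2.TM_CCOEFF_NORMED);_,v,_,l=cv2.minMaxLoc(m)
    return (l[0]/k-2,l[1]/k-rng,round(v,3))
for n,b in dict(near=(210,128,300,142),foot=(232,190,280,204),hub=(240,205,274,216),collar=(238,228,274,244),boss=(228,243,284,256)).items(): print(n,"10-17",shift(A,C,*b,12),"10-14",shift(A,B,*b,12))
for n,b in dict(foot=(232,187,280,201),hub=(240,202,274,213),collar=(238,221,274,237),boss=(228,243,284,256)).items(): print(n,"14-17",shift(B,C,*b,6))
E
```

```text
False
50.72 [546.84 106.99 106.39] [ 0.194  0.851 -0.075  1.991 -1.016  1.042 -1.921] [0.45 0.19 0.13] [-0.712 -0.222 -0.026] 0.998
near 10-17 (0.25, -0.375, 0.998) 10-14 (0.0, -0.5, 0.998)
foot 10-17 (-0.25, -3.125, 0.962) 10-14 (-0.125, -3.125, 0.966)
hub 10-17 (0.0, -3.0, 0.957) 10-14 (0.0, -3.0, 0.954)
collar 10-17 (0.375, -7.375, 0.827) 10-14 (0.5, -6.875, 0.846)
boss 10-17 (0.0, -0.25, 0.96) 10-14 (0.0, -0.25, 0.962)
foot 14-17 (-0.125, 0.125, 0.99)
hub 14-17 (0.0, 0.0, 0.992)
collar 14-17 (-0.125, -0.5, 0.97)
boss 14-17 (0.0, 0.0, 0.98)
```

View pics/w17_c190_130.png

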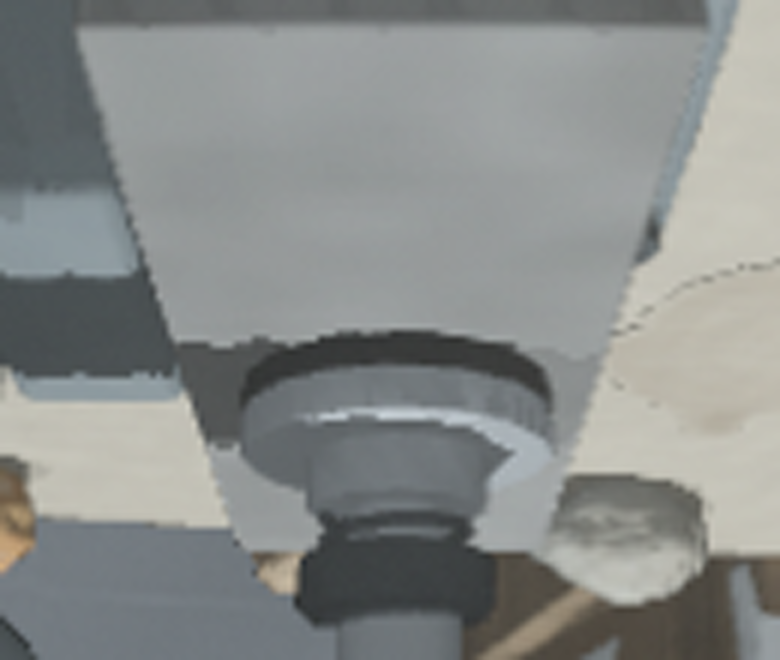

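```bash
python3 - <<'E'
from h import *
I={t:cv2.cvtColor(cv2.imread(f"pics/{t}.png"),cv2.COLOR_BGR2GRAY).astype(np.float32) for t in("w10","w14","w17")}
rng={"w10":(232,247),"w14":(225,240),"w17":(224,239)}
def bot(t):
    r=[]
    for x in range(247,264):
        p=I[t][rng[t][0]:rng[t][1]+2,x]
        for i in range(len(p)-1):
            if p[i]<88<=p[i+1]: r.append(rng[t][0]+i+(88-p[i])/(p[i+1]-p[i]));break
        else: r.append(np.nan)
    return np.array(r)
b={t:bot(t) for t in I}
for t in b: print(t,b[t].round(1))
print("10-14",np.nanmedian(b["w10"]-b["w14"]),"14-17",np.nanmedian(b["w14"]-b["w17"]),np.nanmean(b["w14"]-b["w17"]))
for x in(250,256,262): print(x,I["w14"][210:236,x].astype(int),"\n   ",I["w17"][210:236,x].astype(int))
k=[cv2.resize(cv2.imread(f"pics/{t}.png")[180:260,228:286],None,fx=4.5,fy=6,interpolation=cv2.INTER_NEAREST) for t in("w10","w14","w17")]
cv2.imwrite("pics/cmp.png",np.hstack(k))
E
```

```text
w10 [240.  239.8 239.6 239.5 239.2 239.2 239.2 239.1 238.8 238.8 238.9 239.2
 239.2 239.2 239.3 239.6 239.8]
w14 [233.3 232.8 232.6 232.1 232.  231.9 231.8 231.6 231.7 231.7 231.6 231.4
 231.5 231.7 231.8 232.  232.1]
w17 [233.3 232.8 232.7 232.4 232.1 232.  231.9 231.8 231.6 231.6 231.6 231.6
 231.4 231.7 231.6 231.7 231.7]
10-14 7.411331 14-17 -0.006668091 0.012084961
250 [115 112 102 103 111 107  66  70  88 108  80  64  64  64  63  65  64  63
  65  66  63  60  86 114 114 114] 
    [117 114 102 103 110 107  67  69  85  82  64  65  64  64  64  63  63  66
  63  64  61  63  78 106 114 113]
256 [121 109 103 116 117  77  70  85 119 115  64  64  65  65  64  65  65  65
  64  64  62  68  98 116 115 116] 
    [120 109 104 111 117  74  67  83 115  74  65  64  65  65  64  66  65  64
  66  61  61  74  97 117 117 116]
262 [115 112 100 100 106  74  68  79 108 104  73  65  65  65  64  64  66  65
  63  63  62  62  88 113 114 113] 
    [114 114 100 101 103  74  67  79 106  93  65  66  66  65  65  65  65  64
  62  61  59  71  96 114 113 112]
```

View pics/cmp.png

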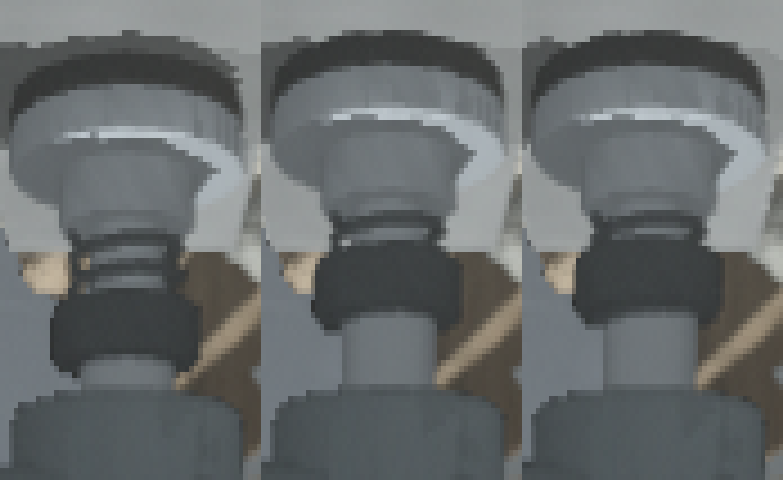

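The collar shift between w14 and w17 is less than expected. I'll check the knob's pointer angle in the world frame in each view.

```bash
python3 - <<'E'
from h import *
out=[]
for t in("w4","w11","w12","w13","w15","w16"):
    a=cv2.imread(f"pics/{t}.png"); 
    y0,x0=(285,225) if t=="w4" else (170,215)
    y1=y0+100;x1=x0+80
    if t=="w4":y1=y0+45
    k=cv2.resize(a[y0:y1,x0:x1],None,fx=3,fy=3,interpolation=cv2.INTER_CUBIC)
    k=cv2.copyMakeBorder(k,0,300-k.shape[0],0,0,cv2.BORDER_CONSTANT)
    cv2.putText(k,t,(5,290),0,.7,(0,0,255),2);out.append(k)
cv2.imwrite("pics/ptr.png",np.vstack([np.hstack(out[:3]),np.hstack(out[3:])]))
for t in("w12","w15","w16"):
    R=np.array(loadc(t)["R"]);print(t,"jaw ang",np.degrees(np.arctan2(R[0,1],R[0,0])))
E
```

```text
w12 jaw ang -42.47962912600621
w15 jaw ang -42.62734196057497
w16 jaw ang -79.83209132860522
```

View pics/ptr.png

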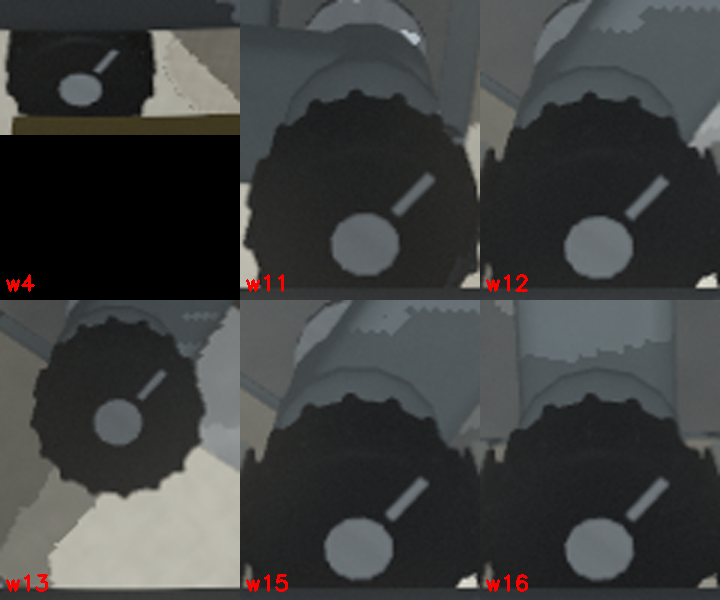

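```bash
python3 - <<'E'
from h import *
f=W(0,-20,55)
p,q=look(55,270,f+np.array([0,0,60]))
ctrl.move_l(p,velocity=250)
ctrl.movep(W(0,-60,260),quat(np.radians(-79.8)))
ctrl.movep(W(0,0,250),quat(np.radians(-79.8)));o();snap("wrist","w18")
a=cv2.imread("pics/w18.png")[120:260,190:330];cv2.imwrite("pics/w18c.png",cv2.resize(a,None,fx=4,fy=4,interpolation=cv2.INTER_CUBIC))
E
```

```text
52.55 [533.25 165.99 247.67] [-0.352  0.398 -0.07   1.974  0.037  0.776 -1.838] [ 0.73 -0.6   0.51] [0.    0.02  0.065] 0.998
```

View pics/w18c.png

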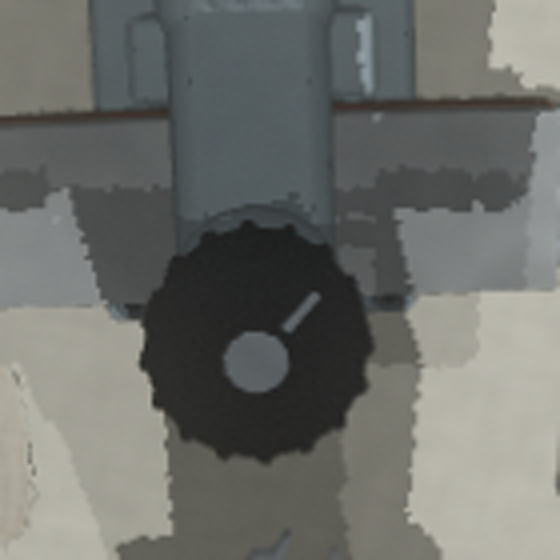

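The pointer confirms the knob turned and stayed: 4.85 rad, or 6.18 mm of screw. Subtracting the 2.2 mm gap leaves the foot at about 4.0 mm. I'll back off for a final check.

```bash
python3 - <<'E'
from h import *
ctrl.movep([480,-60,330],quat(np.radians(-79.8)))
ctrl.movep([330,-380,330],quat(np.radians(-79.8)));o()
snap("top","t2");snap("side","s3")
a=cv2.imread("pics/top0.png")[110:260,110:410];b=cv2.imread("pics/t2.png")[110:260,110:410]
cv2.imwrite("pics/cmp_top.png",cv2.resize(np.vstack([a,b]),None,fx=2,fy=2,interpolation=cv2.INTER_CUBIC))
crop("s3",190,165,330,320,4)
E
```

```text
54.9 [ 331.23 -378.91  329.76] [ 0.589  0.232  0.188  2.    -0.055  0.914 -0.585] [-0.3   0.36 -0.17] [0.059 0.034 0.006] 1.002
```

View pics/cmp_top.png

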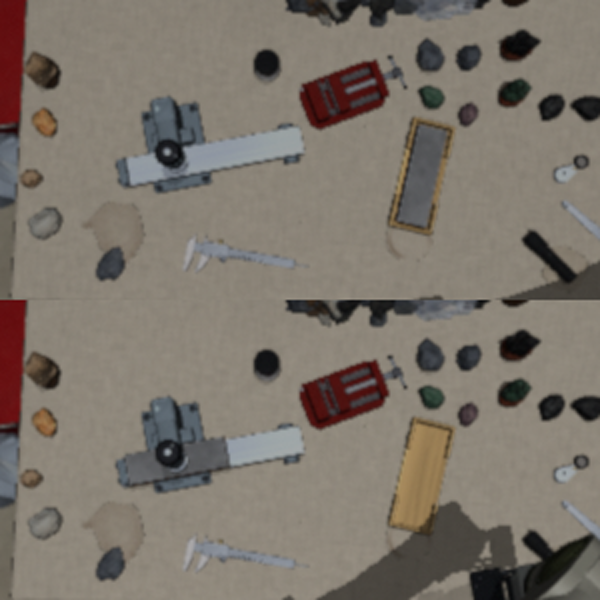

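View pics/s3_c190_165.png

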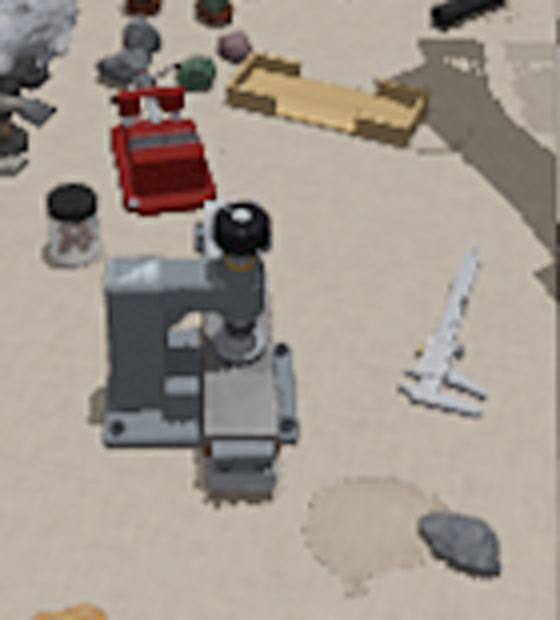

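The plinth lies from the stop to under the foot. The jar, torch and viewing stone are where they were, and the tray is empty.

```bash
python3 - <<'E'
from rig import ctrl
ctrl.wait(0.3)
print(ctrl.get_obs()["t"]); ctrl.sign_off()
E
```

```text
55.3
the job is handed in; nothing more can be done
```

I handed the job in at 55.3 s. The plinth is in the press, stone side up and against the end stop, with the foot about half a turn past first touch.

- **Lift and slide:** I took the plinth from the tray across its width and laid it at the load point. I slid it 35 mm held in the gripper, then pushed it the rest of the way with the fingertips. Two pushes stopped at the same place (y = -99.1 mm of the press), so it meets the stop.
- **Turning the knob:** I turned it clockwise in two grips, 4.20 + 0.65 = 4.85 rad (6.2 mm of screw). The pointer on the knob showed no slip in either grip.
- **Half turn past touch:** comparing tilted wrist pictures before and after, the foot dropped about 2.2 mm before it touched. That leaves it pushed up about 4.0 mm, give or take 0.2 to 0.3 mm.
- **At the end:** the last top and side pictures showed the plinth in place and the jar, torch and viewing stone unmoved. The robot was clear of everything.

**Checks that disagreed:**
- The first absolute estimate of the gap was 2.5 to 3.2 mm. I trusted the before-and-after measurement instead.
- The screw's collar seemed to move only 0 to 0.7 px in the last 0.65 rad, where about 1.1 px was expected. The pointer confirmed the turn, so I put this down to pixel error. If any of these checks is right, the foot is slightly under 4.0 mm rather than over.

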